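# Stack and latch the washstand trays

### The job

Slide the base tray's latch fully back, lower the loose wooden tray gently onto the base tray (no dropping) so that all four corner lugs sit fully home in the sockets, then slide the latch fully in over the tray's tab to lock it. Either way round is fine. Leave the kettle, soap dispenser and pot where they stand.

Things in the scene. Friction and masses are not known exactly. Their poses are not given: they have to be found in the camera images.
- base: Base tray, mid-brown wood, screwed to the green shelf. 200 (its x) x 150 (its y) mm; origin under its centre at shelf level, z up. Dark 34 mm corner blocks, tops 40 mm up, at x = +-83, y = +-58 mm, each with a square socket 17 mm wide, 22 mm deep. Walls and two soap dishes inside stay under 37 mm. The latch is on its +y side.
- housing (a point): Middle of the latch housing at shelf level, a fixed wooden block 56 mm wide on the base tray's +y side, from base y = 75 to 190 mm; this point is at base y = 132 mm. It is 34 mm high, and 50 mm high from y = 120 mm outward.
- latch (a joint): Slide latch, m: 0 = fully back (open), 0.034 = fully in (locked); growing = along base -y. Starts in (0.026 or more), blocking the loose tray. Slides stiffly (2 N), no spring, stays where left. Steel tongue 36 mm wide, 75 long, 51 to 59 mm above the shelf, inner end at base y = 114 mm open, 80 mm locked; a black upright paddle on it is pushed with a finger.
- latch_top (a point): Centre of the top edge of the latch's black paddle, 105 mm above the shelf. The paddle stands from 59 to 105 mm height, is 32 mm wide (along base x) and 10 mm thick (along base y). It lies at base x = 0, y = 159 mm when open, y = 125 mm when locked.
- upper: Loose pale wood tray, 200 (its x) x 150 (its y) mm, 0.3 to 0.65 kg, standing on its lugs. Origin at its centre at lug-tip level, z up. Round tapered lugs (12 mm, tips 7 mm) at x = +-83, y = +-58 mm, 15 mm long; floor board z = 15 to 23, walls up to 51 mm. Seated, its origin is 25 mm above the base tray's, x axes parallel; a half turn is as good.
- tab (a point): End of the tab on the loose tray's +y side, at y = 95 mm, level with the top of the tab (z = 23 mm in the tray's frame). A like tab is on its -y side. Each is 50 mm wide, 8 mm thick and sticks out 20 mm. Seated, the tab's top is 48 mm above the shelf, 3 mm under the latch tongue, which slides over it by 15 mm.
- handle (a point): Centre of the loose tray's dark handle bar, 90 mm above its origin on its centre line. The bar runs along the tray's x, 126 mm long, 16 mm wide (along its y), 22 mm high, on two posts at x = +-56 mm; free space below.
- kettle: Aluminium kettle, 152 mm wide, 186 mm to the top of its bail handle, lid shut; origin under its centre. Bystander.
- dispenser: White plastic push dispenser for soap, 68 mm wide, 174 mm high; origin under its centre. Bystander.
- pot: Small blue ceramic pot with a white lid held by a wire clip, 84 mm wide, 83 mm high; origin under its centre. Bystander.
Not all that is in view belongs to the job. What is shaped like the upper but blue or yellow is not meant.

How it is judged:
By the outcome, as a careful person would: the job done as asked, in the order asked, and still so for the second after the job is handed in, with the robot touching nothing.
It also fails if it takes over 69 s, if anything falls off the work surface, if the arm or the gripper's body presses on something with over 40 N, if the wrist force passes 120 N, or if a joint passes its speed limit or range.

### The arm

A 6-joint arm with a two-finger parallel gripper is mounted at the origin on the work surface. World frame = base frame: x ahead of the robot, y to its left, z up, the work surface at z = 0. Lengths are in m, angles in rad, forces in N, time in s.
With the tool pointing down it reaches from about 0.35 to 0.975 m from the base axis. Payload 4.9 kg.
Tool frame: the origin (TCP) lies between the finger pads; the fingertips stand 25 mm ahead of it and the grasp point (between the pads) lies 6 mm ahead of it; y points along the fingers, z is the direction in which the jaws open and shut, and the axes are right-handed (so a half turn about y gives the same grasp; the last joint's range is limited). The gripper opens to 85 mm and grips with 20 to 120 N. Pads are 22 mm wide; open, the fingers measure 114 mm over their backs; the gripper's body (76 mm by 85 mm) begins 54 mm behind the grasp point. The pads swing forward as they close: fully open they stand 13 mm farther back than shut.
Start: joints at [1.177, 0.053, 1.613, -0, 1.476, -0.119], TCP at [0.17, 0.602, 0.256] pointing down, gripper open.
Joint ranges: [-3.01, 3.01], [-1.01, 2.22], [0.06, 2.58], [-1.02, 4.17], [0.09, 2.62], [-3.14, 3.14]. Speed limits (rad/s): [2.57, 2.57, 3.14, 3.14, 3.14, 3.14].

### API

Orientations are given as a unit quaternion [w, x, y, z].
In Python, from cell import r gives the robot as it stands. Calls block until the motion is done:
- r.reach(position, orientation): joint-space move of the TCP to a pose.
- r.move_linear(position, ori=None, feed=0.15, f_stop=None): straight line of the TCP; ori=None keeps the orientation; feed is the mean speed in m/s. With f_stop (N) it stops when the force on the tool has changed by that much, and returns True; else False.
- r.move_joints(angles): joint-space move.
- r.gripper_to(opening, f_grip=None): finger opening in m; f_grip is the grip in N (None keeps the last); returns when the fingers have stopped.
- r.sleep(seconds).
- r.ik(position, orientation): joint angles nearest the present ones, or None.
- r.state(): the state.
- r.camera(name): name is "side" or "top" or "wrist"; returns the picture (420x560x3 uint8, red, green, blue); there is no depth.
- r.camera_info(name): a dict with "fx", "fy", "cx", "cy" (pixels), "view" (4x4, takes a point from world to camera coordinates). Camera axes: x right, y down, z forward; pixel columns grow to the right and rows downward; lengths in m; the calibration is good to about 2 mm. The wrist camera is an equidistant fisheye: a pixel r from the principal point sees the ray r / f radians off the axis. A picture is of the moment at which its call begins: read the wrist's pose just before it. camera_info takes no time and is no camera call; for the wrist camera it gives the pose at the moment of the call.
A pose or a line that the arm cannot do raises r.MotionError and nothing moves.
- r.finish_job(): hands the job in, once; it reports no verdict.
The state is a dict: "time_s": time; "q": joint angles; "qd": joint speeds; "joint_efforts": joint torques, N m; "eef_pos": TCP position; "tcp_rot": TCP orientation; "contact_force": force on the tool from outside, world axes, zero at the start; "ft_torque": the same for the moment, N m; "width": finger opening in m.
Only numpy, scipy, OpenCV 4.12 (cv2) and the standard library are available. Lean on these libraries where they do the work, as an engineer would, in place of code of your own. Each camera call takes 0.05 s, during which the arm holds its last target.

## Working session

There is one attempt and no reset: what is moved stays moved. The work goes in short steps, each a Python script; the robot and the scene stay as the last script left them, time stands still between calls to the robot, and variables do not carry over. Pictures are saved under pics/ and viewed, and the job is handed in when it is done.

```bash
ls; mkdir -p pics; python3 - <<'E'
from cell import r
import cv2
for n in ("side","top","wrist"):
    cv2.imwrite(f"pics/{n}0.png",r.camera(n)[:,:,::-1])
    i=r.camera_info(n); print(n,{k:(v if k!='view' else [[round(float(a),4) for a in row] for row in v]) for k,v in i.items()})
s=r.state(); print(s['time_s'],s['eef_pos'],s['tcp_rot'],s['width'])
E
```

```text
pics
side {'fx': 451.0956001218821, 'fy': 451.0956001218821, 'cx': 270.6218287831714, 'cy': 201.29464426584005, 'view': [[-0.9988, -0.0477, 0.0072, 0.498], [-0.042, 0.787, -0.6155, 0.1403], [0.0237, -0.615, -0.7881, 1.1068], [0.0, 0.0, 0.0, 1.0]]}
top {'fx': 425.2743663509784, 'fy': 425.2743663509784, 'cx': 281.97151218634696, 'cy': 211.70955677823952, 'view': [[0.0169, -0.9996, 0.0204, -0.0805], [-0.9832, -0.0204, -0.1813, 0.5127], [0.1816, -0.017, -0.9832, 1.2134], [0.0, 0.0, 0.0, 1.0]]}
wrist {'fx': 325.19226210127806, 'fy': 325.19226210127806, 'cx': 281.4924882735549, 'cy': 207.51074652888465, 'view': [[0.2706, 0.9627, -0.0025, -0.6236], [0.9287, -0.2603, 0.2643, -0.034], [0.2538, -0.0738, -0.9644, 0.3789], [0.0, 0.0, 0.0, 1.0]]}
0.15 [0.16938824 0.60113258 0.25529544] [-0.69987881  0.70100852 -0.09699814  0.09668539] 0.08515391273644196
```

View pics/side0.png

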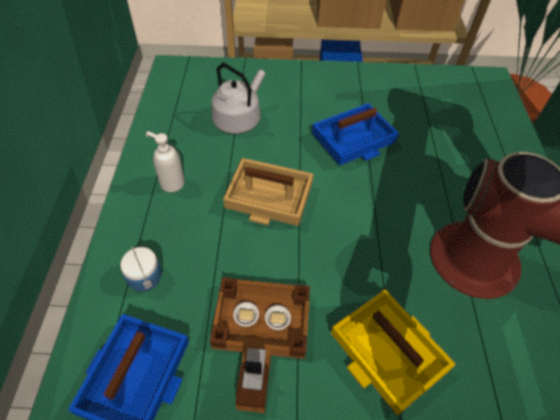

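View pics/top0.png

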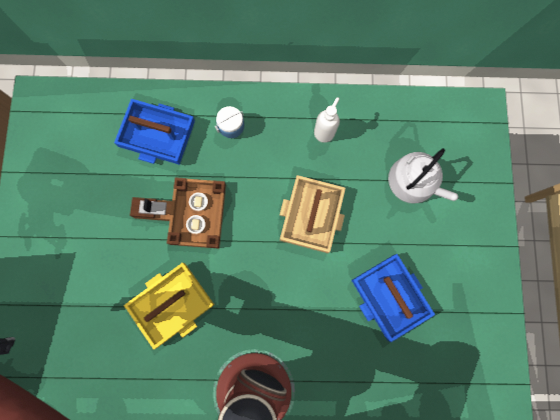

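View pics/wrist0.png

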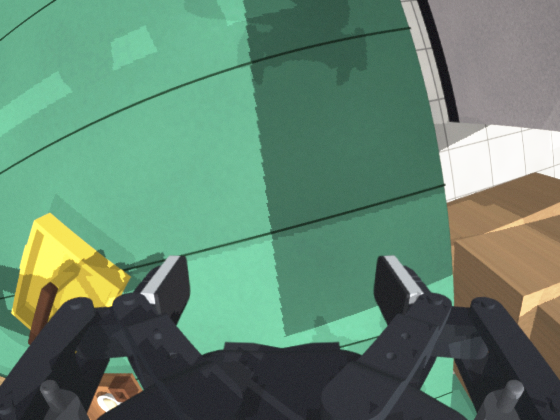

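```bash
python3 - <<'E'
import cv2
t=cv2.imread('pics/top0.png'); s=cv2.imread('pics/side0.png')
cv2.imwrite('pics/t_up.png',cv2.resize(t[165:265,260:365],None,fx=6,fy=6,interpolation=cv2.INTER_CUBIC)[:600])
cv2.imwrite('pics/t_ba.png',cv2.resize(t[165:260,120:240],None,fx=6,fy=6,interpolation=cv2.INTER_CUBIC))
cv2.imwrite('pics/s_up.png',cv2.resize(s[150:235,210:325],None,fx=6,fy=6,interpolation=cv2.INTER_CUBIC))
cv2.imwrite('pics/s_ba.png',cv2.resize(s[270:415,195:325],None,fx=4,fy=4,interpolation=cv2.INTER_CUBIC))
E
```

```text
(no output)
```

View pics/t_up.png

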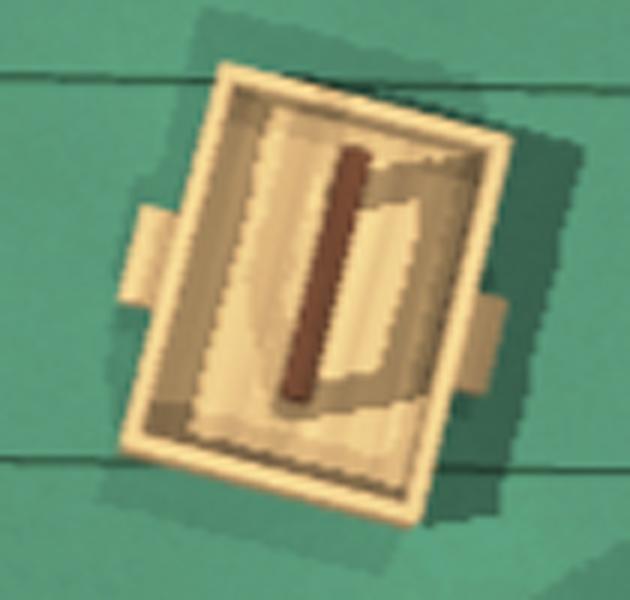

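View pics/t_ba.png

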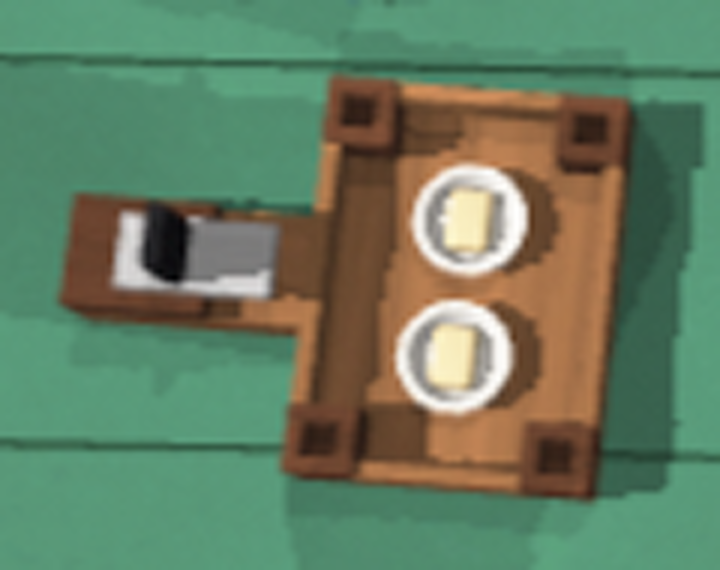

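View pics/s_up.png

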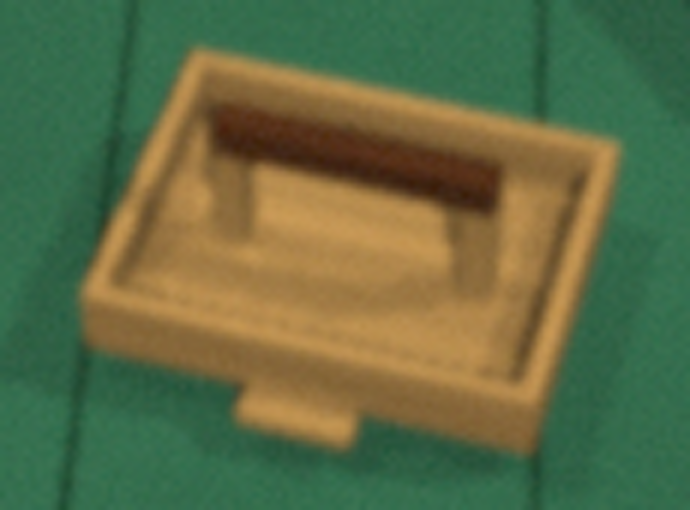

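View pics/s_ba.png

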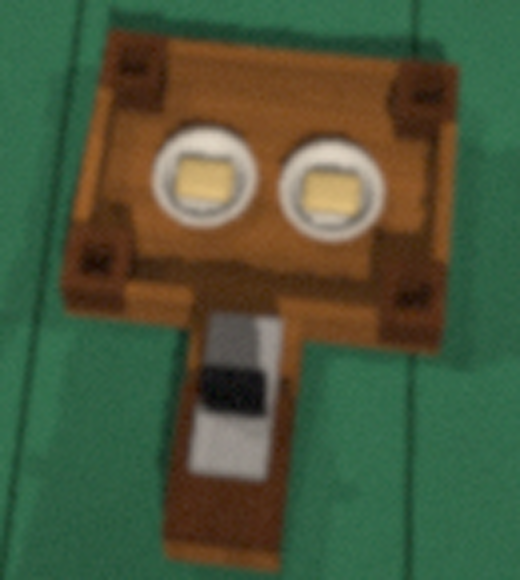

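```bash
cat > h.py <<'E'
import numpy as np, cv2
from scipy.optimize import least_squares
from scipy.spatial.transform import Rotation as R
def proj(info,P):
    P=np.asarray(P,float); V=np.array(info['view']); c=P@V[:3,:3].T+V[:3,3]
    return np.c_[info['fx']*c[:,0]/c[:,2]+info['cx'],info['fy']*c[:,1]/c[:,2]+info['cy']]
def fit(obs,x0,z=True):
    # obs: list of (info, local pts Nx3, px Nx2)
    def res(p):
        c,s=np.cos(p[2]),np.sin(p[2]);out=[]
        for i,L,px in obs:
            L=np.asarray(L,float); W=np.c_[p[0]+c*L[:,0]-s*L[:,1],p[1]+s*L[:,0]+c*L[:,1],L[:,2]+(p[3] if z else 0)]
            out.append((proj(i,W)-px).ravel())
        return np.concatenate(out)
    o=least_squares(res,list(x0)+([0] if z else []),loss='soft_l1'); return o.x,res(o.x)
def cr(px,off,k): return (np.array(px,float)+.5)/k-.5+np.array(off)
E
cat > m1.py <<'E'
from cell import r
from h import *
T=r.camera_info('top');S=r.camera_info('side')
C=lambda x,y,z:[(x,y,z),(x,-y,z),(-x,-y,z),(-x,y,z)]
bt=(T,C(.083,.058,.04),cr([(358,108),(590,128),(555,455),(320,437)],(120,165),6))
bs=(S,C(.083,.058,.04),cr([(97,261),(133,67),(428,95),(413,295)],(195,270),4))
ut=(T,C(.1,.075,.051)+[(.025,.095,.023),(-.025,.095,.023),(.025,-.095,.023),(-.025,-.095,.023),(.063,0,.101),(-.063,0,.101)],
  cr([(222,65),(512,140),(415,525),(122,447),(145,205),(118,302),(508,298),(480,395),(355,148),(297,403)],(260,165),6))
us=(S,C(.1,.075,.051),cr([(85,295),(198,48),(620,145),(537,390)],(210,150),6))
for nm,a,b,x0 in (('base',bt,bs,(.55,.25,0)),('upper',ut,us,(.55,0,0))):
    for o in ([a],[b],[a,b]):
        for z in (False,True):
            p,e=fit(o,x0,z); print(nm,len(o),p.round(4),'rms px',round(float(np.sqrt((e**2).mean())),2),e.round(1) if len(o)==2 and not z else '')
E
python3 m1.py
```

```text
base 1 [ 0.5116  0.1858 -0.0573] rms px 0.13 
base 1 [ 0.512   0.1862 -0.0573 -0.0022] rms px 0.13 
base 1 [ 0.5097  0.1874 -0.0587] rms px 0.44 
base 1 [ 0.5099  0.1838 -0.0581 -0.0085] rms px 0.32 
base 2 [ 0.5103  0.1867 -0.0584] rms px 0.48 [-0.1  0.5 -0.3  0.2 -0.3  0.5 -0.6  0.4 -0.4  0.2 -0.3 -1.2 -0.3 -0.8
 -0.1  0.1]
base 2 [ 0.5105  0.1863 -0.0579 -0.0024] rms px 0.42 
upper 1 [ 0.5112 -0.1613 -0.2384] rms px 0.37 
upper 1 [ 0.5125 -0.1619 -0.2385 -0.0073] rms px 0.33 
upper 1 [ 0.5101 -0.1638 -0.2377] rms px 0.78 
upper 1 [ 0.5105 -0.1734 -0.2361 -0.0112] rms px 0.62 
upper 2 [ 0.5108 -0.1618 -0.239 ] rms px 0.63 [-0.1 -0.1  0.  -0.1  0.7  0.3 -0.3  0.2 -0.2  0.4  0.1 -0.1 -0.   0.7
  0.9  0.4  0.8  0.  -0.1 -0.4 -0.6  0.2 -0.6  0.3 -0.  -0.1  0.1  2.6]
upper 2 [ 0.5105 -0.1613 -0.2386  0.0021] rms px 0.58
```

```bash
cat >> h.py <<'E'
BASE=np.array([.5108,.1864,-.058]); UP=np.array([.5109,-.1617,-.2388])
def b2w(F,x,y,z):
    c,s=np.cos(F[2]),np.sin(F[2]); return [F[0]+c*x-s*y,F[1]+s*x+c*y,z]
def ori(phi):
    z=np.array([np.cos(phi),np.sin(phi),0]);y=np.array([0,0,-1.]);x=np.cross(y,z)
    q=R.from_matrix(np.c_[x,y,z]).as_quat(); return [q[3],q[0],q[1],q[2]]
def best(r,P,phi):
    c=[]
    for k in (0,np.pi):
        q=r.ik(P,ori(phi+k))
        if q is not None: c.append((abs(np.array(q)-r.state()['q']).max(),phi+k,q))
    c.sort(key=lambda t:t[0]); return [(round(float(a),2),b,np.round(q,2)) for a,b,q in c]
E
python3 - <<'E'
from cell import r
from h import *
s=r.state(); w,x,y,z=s['tcp_rot']; print(R.from_quat([x,y,z,w]).as_matrix().round(2))
print(best(r,b2w(BASE,0,.098,.2),BASE[2]))
print(best(r,b2w(UP,0,0,.2),UP[2]+np.pi/2))
print(best(r,b2w(BASE,0,0,.2),BASE[2]+np.pi/2))
E
```

```text
[[ 0.96 -0.    0.27]
 [-0.27 -0.    0.96]
 [-0.   -1.   -0.  ]]
[(0.8, np.float64(-0.058), array([ 0.38,  0.01,  1.75, -0.  ,  1.38,  0.43])), (2.59, np.float64(3.0835926535897933), array([ 0.38,  0.01,  1.75, -0.  ,  1.38, -2.71]))]
[(1.62, np.float64(4.47358898038469), array([-0.45, -0.12,  1.88,  0.  ,  1.38,  1.36])), (1.66, np.float64(1.3319963267948967), array([-0.45, -0.12,  1.88, -0.  ,  1.38, -1.78]))]
[(1.18, np.float64(1.5127963267948965), array([ 0.21, -0.1 ,  1.86, -0.  ,  1.38, -1.3 ])), (1.96, np.float64(4.65438898038469), array([ 0.21, -0.1 ,  1.86, -0.  ,  1.38,  1.84]))]
```

```bash
python3 - <<'E'
from cell import r
from h import *
r.gripper_to(0.0,40)
o=ori(BASE[2])
r.reach(b2w(BASE,0,.098,.2),o)
r.move_linear(b2w(BASE,0,.098,.106),o,feed=.12)
cv2.imwrite('pics/side1.png',r.camera('side')[:,:,::-1])
cv2.imwrite('pics/top1.png',r.camera('top')[:,:,::-1])
s=r.state();print(s['time_s'],s['eef_pos'],s['contact_force'],s['width'])
a=cv2.imread('pics/side1.png')[220:420,160:360];b=cv2.imread('pics/top1.png')[120:320,80:280]
cv2.imwrite('pics/c1.png',cv2.resize(np.hstack([a,b]),None,fx=2,fy=2,interpolation=cv2.INTER_CUBIC))
E
```

```text
3.675 [0.51734461 0.28461437 0.10740575] [-0.49229152  0.07727016  0.76983916] 9.718531891027477e-05
```

View pics/c1.png

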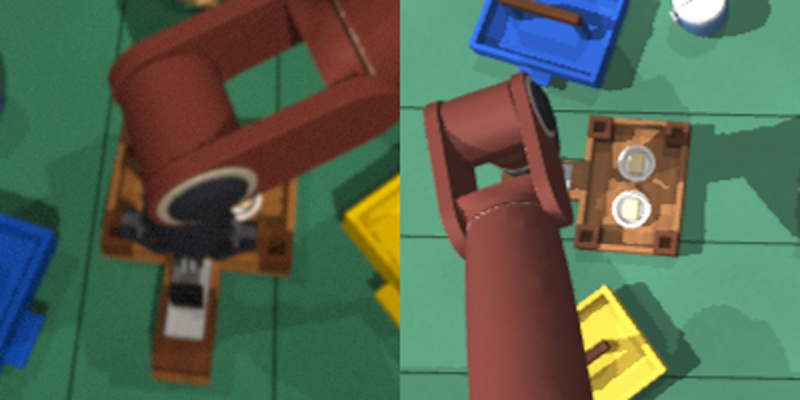

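The crop shows the fingers (about (190,265) in the left half) just on the tray side of the black paddle (187,293). I'll push the latch open now.

```bash
python3 - <<'E'
from cell import r
from h import *
o=ori(BASE[2])
def by(): 
    p=np.array(r.state()['eef_pos'])-[*BASE[:2],0]; c,s_=np.cos(BASE[2]),np.sin(BASE[2]); return (c*p[0]+s_*p[1], -s_*p[0]+c*p[1])
hit=r.move_linear(b2w(BASE,0,.175,.106),o,feed=.05,f_stop=12)
s=r.state();print(hit,s['time_s'],by(),s['contact_force'])
p=by()[1]
r.move_linear(b2w(BASE,0,p-.012,.106),o,feed=.08)
r.move_linear(b2w(BASE,0,p-.012,.16),o,feed=.15)
# move away over upper tray
print(best(r,b2w(UP,0,0,.22),UP[2]+np.pi/2))
r.reach(b2w(UP,0,0,.22),ori(UP[2]+np.pi/2))
r.gripper_to(.06,40)
for n in('top','side','wrist'): cv2.imwrite(f'pics/{n}2.png',r.camera(n)[:,:,::-1])
print(r.state()['time_s'],r.state()['eef_pos'])
t=cv2.imread('pics/top2.png'); s=cv2.imread('pics/side2.png')
cv2.imwrite('pics/c2.png',np.hstack([cv2.resize(t[165:260,120:220],(400,380),interpolation=cv2.INTER_CUBIC),cv2.resize(s[320:415,210:310],(400,380),interpolation=cv2.INTER_CUBIC)]))
E
```

```text
True 4.6167 (np.float64(-1.8008956384461122e-05), np.float64(0.14214639354117845)) [-0.56492259 -3.10576625  1.18164091]
[(0.88, np.float64(4.47358898038469), array([-0.45, -0.14,  1.86,  0.  ,  1.42,  1.36])), (2.26, np.float64(1.3319963267948967), array([-0.45, -0.14,  1.86, -0.  ,  1.42, -1.78]))]
8.1167 [ 0.51090609 -0.16171753  0.22001153]
```

View pics/c2.png

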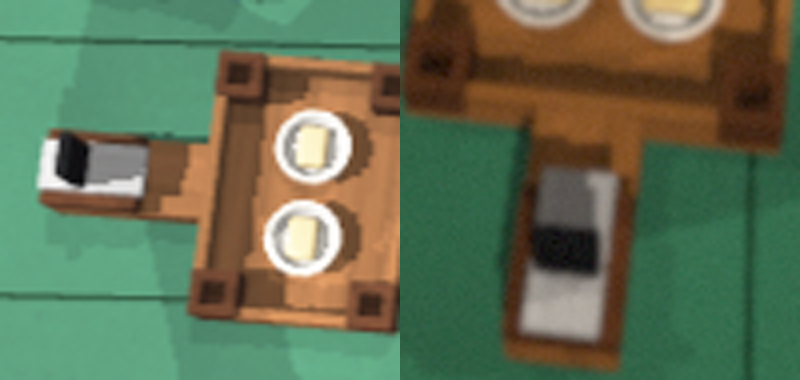

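View pics/wrist2.png

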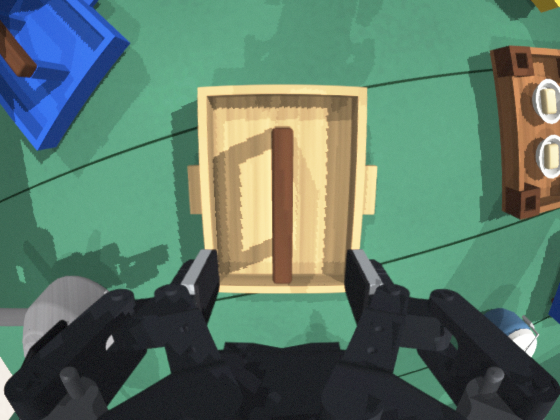

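```bash
python3 - <<'E'
from cell import r
from h import *
T=r.camera_info('top');S=r.camera_info('side')
for j in (0,.003,.034):
    y=.114-j
    L=[(.018,y,.059),(-.018,y,.059),(.018,y+.075,.059),(-.018,y+.075,.059),(0,y+.045,.105)]
    W=[b2w(BASE,*l) for l in L]
    print(j,((proj(T,W)+.5-[120,165])*4).round(0).tolist(),((proj(S,W)+.5-[210,320])*4).round(0).tolist())
E
```

```text
0 [[146.0, 147.0], [140.0, 195.0], [44.0, 139.0], [37.0, 187.0], [62.0, 154.0]] [[142.0, 170.0], [214.0, 178.0], [119.0, 331.0], [196.0, 340.0], [163.0, 240.0]]
0.003 [[150.0, 148.0], [144.0, 196.0], [48.0, 140.0], [41.0, 188.0], [66.0, 154.0]] [[143.0, 164.0], [215.0, 172.0], [120.0, 324.0], [197.0, 333.0], [164.0, 233.0]]
0.034 [[193.0, 151.0], [187.0, 199.0], [91.0, 143.0], [84.0, 191.0], [110.0, 158.0]] [[151.0, 103.0], [222.0, 111.0], [130.0, 256.0], [204.0, 265.0], [173.0, 165.0]]
```

```bash
python3 - <<'E'
from cell import r
from h import *
T=r.camera_info('top');S=r.camera_info('side')
out=[]
for n,I,o in(('top',T,(122,190)),('side',S,(225,345))):
    im=cv2.imread(f'pics/{n}2.png')[o[1]:o[1]+60,o[0]:o[0]+40]
    im=cv2.resize(im,None,fx=10,fy=10,interpolation=cv2.INTER_CUBIC)
    for j,c in((0,(0,255,0)),(.003,(0,0,255))):
        y=.114-j
        L=[(.018,y,.059),(-.018,y,.059),(-.018,y+.075,.059),(.018,y+.075,.059)]
        p=((proj(I,[b2w(BASE,*l) for l in L])+.5-o)*10).astype(int)
        cv2.polylines(im,[p],True,c,1)
    out.append(im)
cv2.imwrite('pics/c3.png',np.hstack(out))
E
```

```text
(no output)
```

View pics/c3.png

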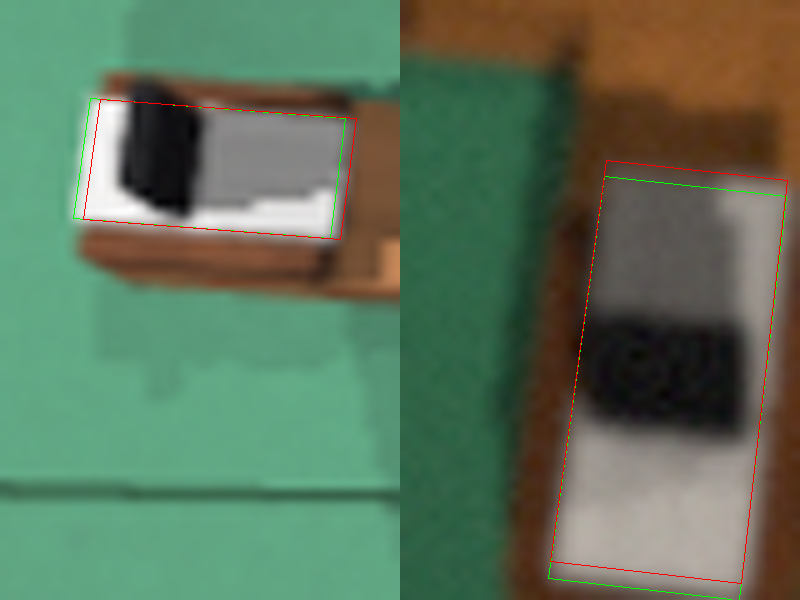

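```bash
python3 - <<'E'
from cell import r
from h import *
o=ori(BASE[2])
def by(): 
    p=np.array(r.state()['eef_pos'])-[*BASE[:2],0]; return -np.sin(BASE[2])*p[0]+np.cos(BASE[2])*p[1]
r.gripper_to(0,40)
r.reach(b2w(BASE,0,.128,.16),o)
r.move_linear(b2w(BASE,0,.128,.106),o,feed=.12)
for f in (20,30):
    hit=r.move_linear(b2w(BASE,0,.16,.106),o,feed=.03,f_stop=f); print(hit,by(),r.state()['contact_force'],r.state()['time_s'])
r.move_linear(b2w(BASE,0,.130,.106),o,feed=.08)
r.move_linear(b2w(BASE,0,.130,.16),o,feed=.15)
u=UP[2]+1.5*np.pi
r.reach(b2w(UP,0,0,.2),ori(u)); r.gripper_to(.05,40)
for n in('top','side','wrist'): cv2.imwrite(f'pics/{n}3.png',r.camera(n)[:,:,::-1])
print(r.state()['time_s'],r.state()['eef_pos'])
T=r.camera_info('top');S=r.camera_info('side')
out=[]
for n,I,of in(('top',T,(122,190)),('side',S,(225,345))):
    im=cv2.imread(f'pics/{n}3.png')[of[1]:of[1]+60,of[0]:of[0]+40]
    im=cv2.resize(im,None,fx=10,fy=10,interpolation=cv2.INTER_CUBIC)
    for j,c in((0,(0,255,0)),):
        y=.114-j
        L=[(.018,y,.059),(-.018,y,.059),(-.018,y+.075,.059),(.018,y+.075,.059)]
        p=((proj(I,[b2w(BASE,*l) for l in L])+.5-of)*10).astype(int)
        cv2.polylines(im,[p],True,c,1)
    out.append(im)
cv2.imwrite('pics/c4.png',np.hstack(out))
E
```

```text
True 0.14213494614979916 [-0.13869811 -2.56065468  1.94794319] 11.925
True 0.14224863077946198 [-0.01581095 -4.15184518  2.66699966] 12.2917
15.5417 [ 0.51089588 -0.16173364  0.20001021]
```

View pics/c4.png

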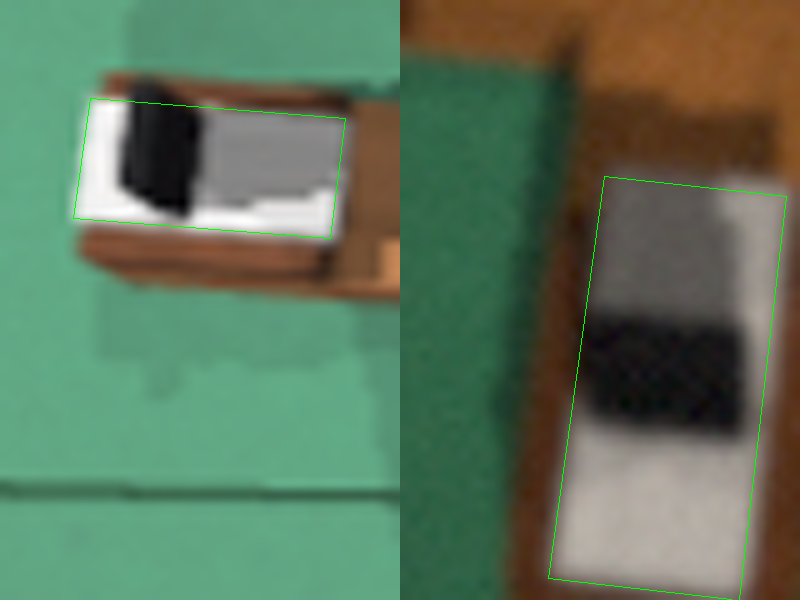

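View pics/wrist3.png

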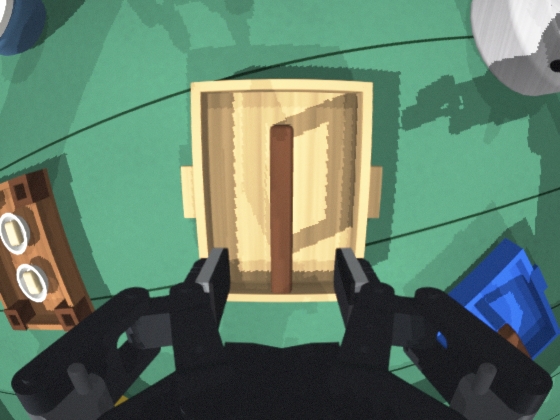

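```bash
python3 - <<'E'
from cell import r
from h import *
u=UP[2]+1.5*np.pi; o=ori(u)
hit=r.move_linear(b2w(UP,0,0,.096),o,feed=.1,f_stop=10); print(hit)
r.gripper_to(0.0,70); s=r.state(); print(s['width'],s['eef_pos'],s['contact_force'],s['time_s'])
r.move_linear(b2w(UP,0,0,.20),o,feed=.1)
s=r.state(); print(s['width'],s['contact_force'],s['ft_torque'],s['time_s'])
B=BASE.copy(); B[1]-=.0007
r.move_linear(b2w(B,0,0,.20),ori(B[2]+1.5*np.pi),feed=.15)
r.move_linear(b2w(B,0,0,.145),feed=.1)
s=r.state(); print(s['width'],s['contact_force'],s['eef_pos'],s['q'],s['time_s'])
for n in('top','side','wrist'): cv2.imwrite(f'pics/{n}4.png',r.camera(n)[:,:,::-1])
im=cv2.imread('pics/side4.png')[230:400,170:350]; cv2.imwrite('pics/c5.png',cv2.resize(im,None,fx=3.5,fy=3.5,interpolation=cv2.INTER_CUBIC))
E
```

```text
False
0.01507945036450346 [ 0.51131457 -0.16184222  0.09677739] [-1.45374492  1.08441815  4.36056108] 17.1333
0.014650524657680748 [-0.15075831  0.73606363 -5.5213419 ] [-0.02130578  0.00850926  0.00779527] 18.325
0.015053917844091446 [ 0.01876276 -0.34500085 -5.34445328] [0.51114212 0.18576416 0.14534407] [ 2.11737842e-01 -4.55637734e-02  1.90278593e+00 -2.34628097e-05
  1.28368787e+00  1.84051506e+00] 21.4917
```

View pics/c5.png

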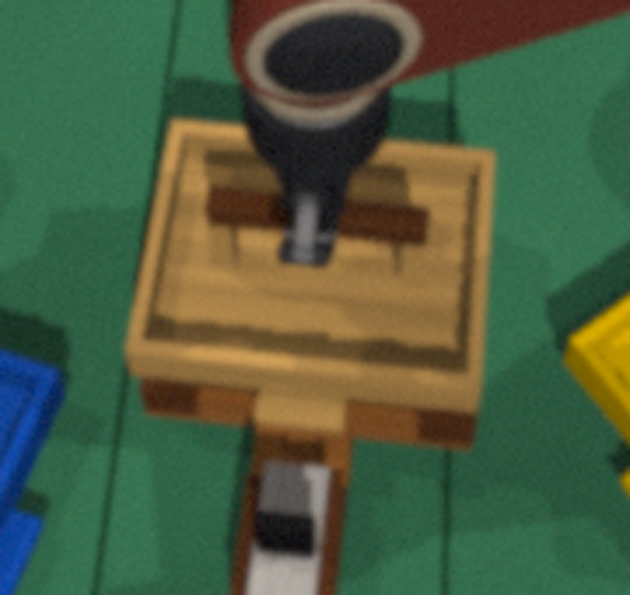

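View pics/wrist4.png

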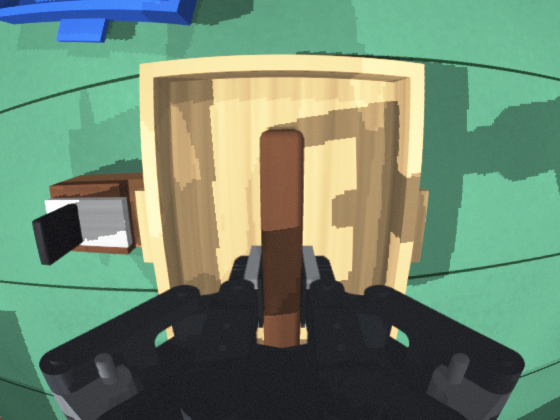

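View pics/top4.png

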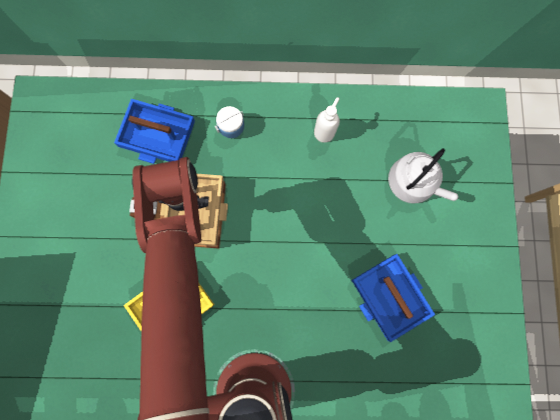

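```bash
python3 - <<'E'
from cell import r
from h import *
S=r.camera_info('side')
L=np.array([(.1,.075,.0995),(.1,-.075,.0995),(-.1,-.075,.0995),(-.1,.075,.0995),(.025,.095,.0715),(-.025,.095,.0715)])
im=cv2.imread('pics/side4.png')[230:400,170:350]; im=cv2.resize(im,None,fx=4,fy=4,interpolation=cv2.INTER_CUBIC)
for F,c in(((.5097,.1874,-.058),(0,255,0)),((.511,.1857,-.058),(0,0,255))):
    p=((proj(S,[b2w(F,*l) for l in L])+.5-[170,230])*4).astype(int)
    cv2.polylines(im,[p[:4]],True,c,1); cv2.polylines(im,[p[4:]],True,c,1)
cv2.imwrite('pics/c6.png',im[:600])
E
```

```text
(no output)
```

View pics/c6.png

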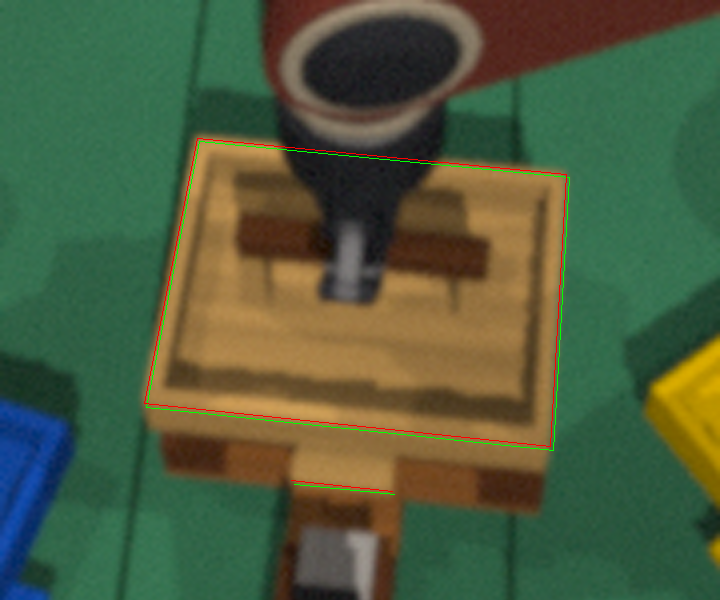

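```bash
python3 - <<'E'
from cell import r
from h import *
B=BASE.copy(); B[1]-=.0007
hit=r.move_linear(b2w(B,0,0,.130),feed=.04,f_stop=10); s=r.state(); print(hit,s['eef_pos'],s['contact_force'],s['time_s'])
if not hit:
    hit=r.move_linear(b2w(B,0,0,.117),feed=.02,f_stop=8); s=r.state(); print(hit,s['eef_pos'],s['contact_force'],s['ft_torque'],s['time_s'])
cv2.imwrite('pics/side5.png',r.camera('side')[:,:,::-1])
S=r.camera_info('side')
L=np.array([(.1,.075,.076),(.1,-.075,.076),(-.1,-.075,.076),(-.1,.075,.076),(.025,.095,.048),(-.025,.095,.048)])
im=cv2.imread('pics/side5.png')[230:400,170:350]; im=cv2.resize(im,None,fx=4,fy=4,interpolation=cv2.INTER_CUBIC)
for F,c in(((.5097,.1874,-.058),(0,255,0)),((.511,.1857,-.058),(0,0,255))):
    p=((proj(S,[b2w(F,*l) for l in L])+.5-[170,230])*4).astype(int)
    cv2.polylines(im,[p[:4]],True,c,1); cv2.polylines(im,[p[4:]],True,c,1)
cv2.imwrite('pics/c7.png',im[:600])
E
```

```text
False [0.5105084  0.1856442  0.12945903] [-0.79993995  0.10151974 -5.01057297] 22.1667
True [0.51111679 0.18580596 0.12180926] [-3.62034029e-03  4.53429885e-01  4.06913342e+00] [ 0.02059071 -0.1286226   0.03520689] 22.6417
```

View pics/c7.png

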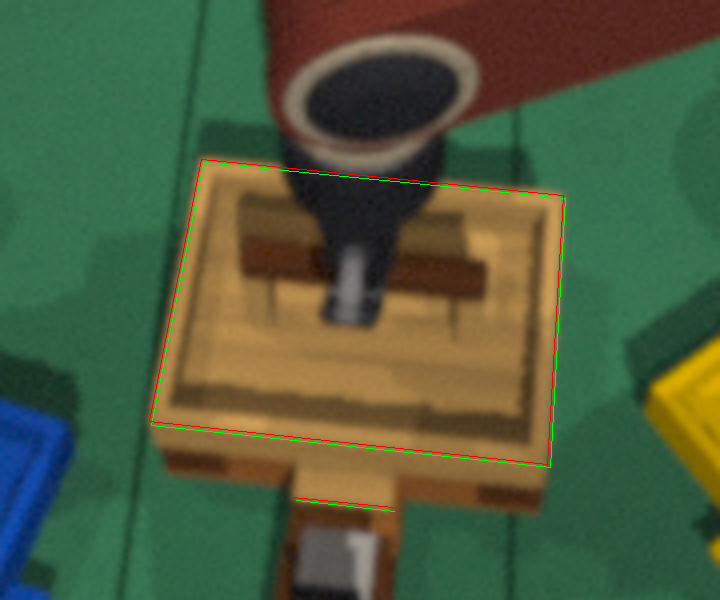

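```bash
python3 - <<'E'
from cell import r
from h import *
B=BASE.copy(); B[1]-=.0007
o=ori(BASE[2])
r.gripper_to(.05); s=r.state(); print(s['width'],s['contact_force'],s['time_s'])
p=s['eef_pos']
r.move_linear([p[0],p[1],.21],feed=.12)
r.gripper_to(0,40)
r.reach(b2w(BASE,0,.192,.2),o)
for n in('top','side'): cv2.imwrite(f'pics/{n}6.png',r.camera(n)[:,:,::-1])
s=r.state(); print(s['eef_pos'],s['time_s'])
S=r.camera_info('side')
L=np.array([(.1,.075,.076),(.1,-.075,.076),(-.1,-.075,.076),(-.1,.075,.076),(.025,.095,.048),(-.025,.095,.048)])
im=cv2.imread('pics/side6.png')[230:400,170:350]; im=cv2.resize(im,None,fx=4,fy=4,interpolation=cv2.INTER_CUBIC)
for F,c in(((.5097,.1874,-.058),(0,255,0)),((.511,.1857,-.058),(0,0,255))):
    p=((proj(S,[b2w(F,*l) for l in L])+.5-[170,230])*4).astype(int)
    cv2.polylines(im,[p[:4]],True,c,1); cv2.polylines(im,[p[4:]],True,c,1)
cv2.imwrite('pics/c8.png',im[:600])
E
```

```text
0.04961531157222846 [ 0.01783363 -0.85187797  0.16451441] 23.125
[0.52217941 0.37741189 0.20016046] 25.825
```

View pics/c8.png

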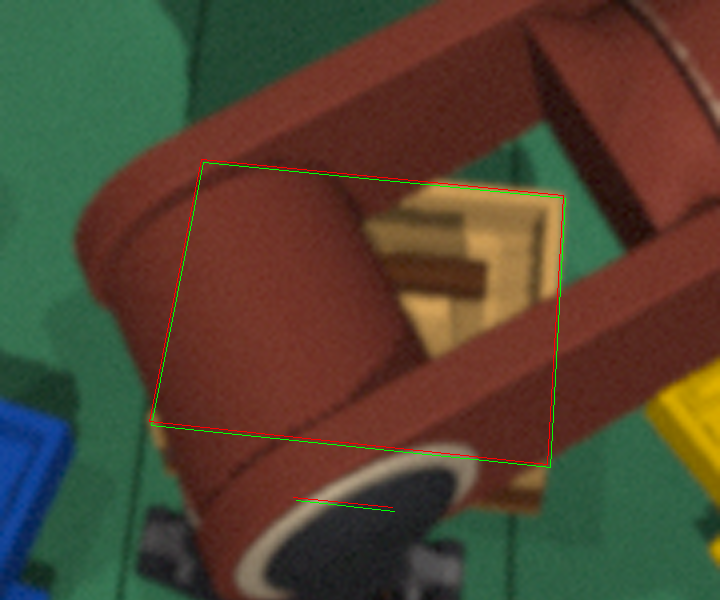

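View pics/top6.png

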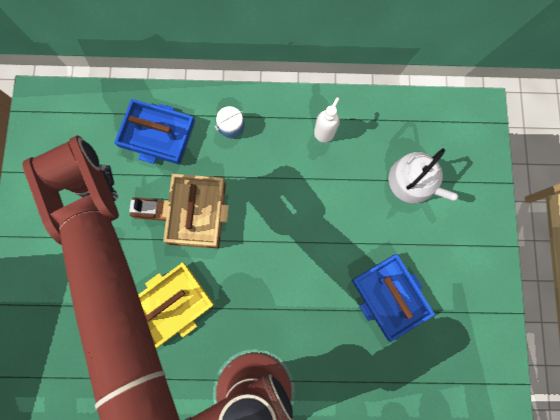

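```bash
python3 - <<'E'
from cell import r
from h import *
o=ori(BASE[2])
def by(): 
    p=np.array(r.state()['eef_pos'])-[*BASE[:2],0]; return -np.sin(BASE[2])*p[0]+np.cos(BASE[2])*p[1]
r.move_linear(b2w(BASE,0,.192,.106),o,feed=.12)
for f in (15,30):
    hit=r.move_linear(b2w(BASE,0,.125,.106),o,feed=.04,f_stop=f); print(hit,by(),r.state()['contact_force'],r.state()['time_s'])
p=by()
r.move_linear(b2w(BASE,0,p+.012,.106),o,feed=.08)
r.move_linear(b2w(BASE,0,p+.012,.25),o,feed=.2)
r.move_joints([1.177,.053,1.613,0,1.476,-.119])
for n in('top','side'): cv2.imwrite(f'pics/{n}7.png',r.camera(n)[:,:,::-1])
print(r.state()['time_s'])
S=r.camera_info('side');T=r.camera_info('top')
out=[]
for n,I,of in(('top',T,(120,160)),('side',S,(195,260))):
    im=cv2.imread(f'pics/{n}7.png')[of[1]:of[1]+150,of[0]:of[0]+(110 if n=='top' else 130)]; im=cv2.resize(im,None,fx=3.3,fy=3.3,interpolation=cv2.INTER_CUBIC)
    L=np.array([(.1,.075,.076),(.1,-.075,.076),(-.1,-.075,.076),(-.1,.075,.076),(.018,.080,.059),(-.018,.080,.059),(-.018,.155,.059),(.018,.155,.059)])
    p=((proj(I,[b2w((.5108,.1857,-.058),*l) for l in L])+.5-of)*3.3).astype(int)
    cv2.polylines(im,[p[:4]],True,(0,0,255),1); cv2.polylines(im,[p[4:]],True,(0,255,0),1)
    out.append(im)
cv2.imwrite('pics/c9.png',np.hstack(out))
E
```

```text
True 0.139853077466105 [0.30445943 2.8815356  0.49644501] 27.9917
True 0.13967214682324902 [0.65957094 5.59037339 0.10310916] 28.275
31.1583
```

View pics/c9.png

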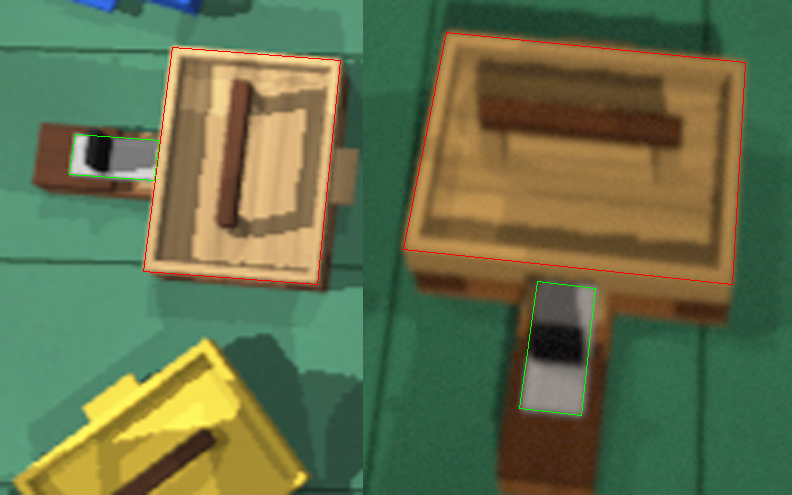

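View pics/side7.png

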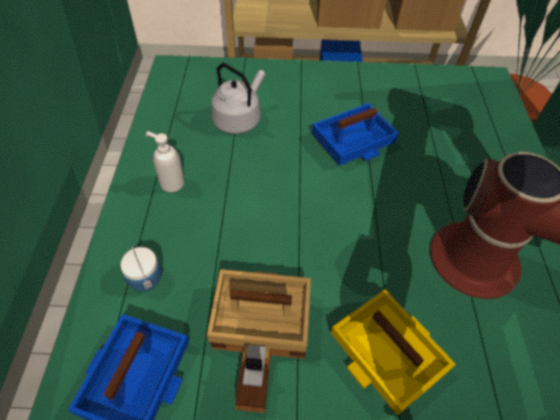

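```bash
python3 -c "
from cell import r
print(r.finish_job(), r.state()['time_s'])"
```

```text
the job is handed in; nothing more can be done
the job is handed in; nothing more can be done
```

The pale wooden tray is seated on the base tray and locked, and I handed the job in at about 31 s. `finish_job` reports no verdict.

- **Latch back:** I pushed it to its back stop, then pushed again at up to 30 N. It stopped at the same place both times. The overlay differed from the fully open outline by 1–2 mm in base y. I put that down to camera calibration, because the latch was hard against its stop.
- **Tray down:** I gripped the tray by its handle and lowered it with force sensing. Contact came at a TCP height of 0.1218 m, about 25 mm above the grasp height, which is the seated height. After release, the tray's edges matched the seated outline in the top and side views to about 1 mm. The sockets are hidden under the tray, so I inferred the lug fit from that height and alignment.
- **Latch in:** I pushed it to its inner stop, again at up to 30 N. The two stop positions fit the full 34 mm of travel, taking the finger as the stated 22 mm wide. The tongue matched its locked outline in both views.

In the final pictures the kettle, dispenser and pot stand where they started, and the arm is clear of everything. Apart from the small latch offset, no check failed or disagreed.

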